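Take the filter slide out of the microscope lamp

TASK

Turn the microscope lamp's selector knob to its off mark (the bar), then lift the hinged flap on the lamp's top until it stands about upright and leave it open. Draw the filter slide up out of the slot beneath and finish while holding it in the gripper, still and upright, over the middle of the shallow steel tray with the slide's lower edge about 15 cm above the bench, touching nothing else. Leave the setting ring, the jar and the screwdriver where they are.

Things in the scene. Friction and masses are not known exactly. Their poses are not given: they have to be found in the camera images.
- lamp: Microscope cold-light source: off-white metal box 130 (x) x 240 (y) x 125 mm high, fixed to the bench; position, side and yaw vary. Origin: centre of its underside. Its front (-x, black vent slits, round light port) faces roughly to the robot. On its top: the selector knob at local x 0, y +65 mm; the flap over the well centred at local x 0, y -60 mm.
- selector (a joint): Knob angle (rad), grows clockwise seen from above. Detents (spring, up to 0.08 N m; snaps home within 0.04 when let go) at 0, 0.7 and 1.4; stops at -0.12 and 1.52. 0 is off: the knob's white pointer line points at the black bar mark on the lamp's top, at the front (-x) side of the knob. A small dot marks 0.7, a bigger dot 1.4. It starts away from off.
- selector_grip (a point): On the knob's vertical axis at the height to grip, 160 mm above the bench. The black knob's grip is a bar 42 mm long, 14 mm wide, from 137 to 169 mm above the bench, on a disc 44 mm across. The point turns with the knob: x runs along the bar, -x is where the pointer points, z up.
- flap (a joint): Opening angle of the grey metal flap (rad): 0 shut (level), 1.57 upright, stop at 1.9. It is 110 (x) x 100 (y) x 6 mm, 80 g, hinged along its far (+x) edge; its front edge swings up and away. A stiff hinge (0.065 N m) keeps it at whatever angle it is left.
- flap_grip (a point): Where to pinch the black fin on the flap, near its front edge. The fin is 12 mm thick along y, 22 mm along x, 33 mm above the flap's upper face; this point is in its middle, 25 mm above that face, 90 mm from the hinge line along the flap (156 mm above the bench when shut). It moves with the flap; pinched along y, the fin can pivot between the fingers as the flap swings.
- flap_hinge (a point): Middle of the flap's hinge line, at lamp-local (55, -60) mm, 125.5 mm above the bench; the hinge runs along the lamp's y axis. With the flap shut its axes are those of the lamp.
- plate: Filter slide standing upright in the slot under the flap: dark metal frame 60 (x) x 8 (y) x 55 mm high with a round glass, and on its top an aluminium tab 26 (x) x 10 (y) x 32 mm high; 87 mm, about 0.1 kg. Origin: centre of its lower edge (30 mm above the bench when seated); z up through the tab. Same yaw as the lamp. Hidden while the flap is shut; its top is 8 mm below the lamp's top.
- plate_tab (a point): Point in the middle of the slide's tab, 73 mm above the slide's lower edge; pinch here along y (10 mm). It is 103 mm above the bench when seated, 28 mm above the well's floor.
- tray: Shallow steel tray 170 (x) x 130 (y) x 20 mm high, walls 3 mm, fixed to the bench; position, side and yaw vary. Origin: centre of its underside.
- setring: Bystander: steel setting ring, 64 mm across, 20 mm high, flat on the bench. Origin: centre of its underside.
- jar: Bystander: clear lidded jar, 52 mm across, 70 mm high. Origin: centre of its underside.
- driver: Bystander: screwdriver 160 mm long lying on the bench in front of the robot. Origin: on its underside, near its middle.
- well (a point): Centre of the floor of the well under the flap, 75 mm above the bench. The well is 90 x 90 mm and open to the lamp's top at 125 mm: open the fingers only partly in it (under 85 mm over their backs). In its floor is a slot 64 (x) x 11 (y) mm, 45 mm deep, in which the filter slide stands. Axes as the lamp's.
Not all that is in view belongs to the job. Of the things shaped like the tray, the steel one is meant.

How it is judged:
By the outcome, as a careful person would: the job done as asked, in the order asked, and still so for the second after the job is handed in, while the arm keeps its last pose, push and grip.
It also fails if it takes over 72 s, if anything falls off the work surface, if the arm or the gripper's body presses on something with over 40 N, if the wrist force passes 120 N, or if a joint passes its speed limit or range.

ROBOT

A 6-joint arm with a two-finger parallel gripper is mounted at the origin on the work surface. World frame = base frame: x ahead of the robot, y to its left, z up, the work surface at z = 0. Lengths are in mm, angles in rad, forces in N, time in s.
With the tool pointing down it reaches from about 325 to 775 mm from the base axis. Payload 9.3 kg.
Tool frame: the origin (TCP) lies midway between the tips of the shut fingers; the grasp point (between the pads) lies 19 mm behind it (ctrl.grip_point_offset is the y of the grasp point in the tool frame, in mm); y points along the fingers, z is the direction in which the jaws open and shut, and the axes are right-handed (so a half turn about y gives the same grasp; the last joint's range is limited). The gripper opens to 85 mm and grips with 20 to 120 N. Pads are 22 mm wide; open, the fingers measure 114 mm over their backs; the gripper's body (76 mm by 85 mm) begins 54 mm behind the grasp point. The pads swing forward as they close: fully open they stand 13 mm farther back than shut.
Start: joints at [1.151, 0.259, 0.021, 1.334, 0, 1.418], TCP at [145.007, 530.537, 231.279] pointing down, gripper open.
Joint ranges: [-3.04, 3.04], [-0.91, 1.82], [-1.04, 1.36], [-1.92, 1.95], [-1.52, 1.45], [-3.14, 3.14]. Speed limits (rad/s): [2.22, 2.22, 2.79, 3.14, 3.14, 3.14].

INTERFACE

Orientations are given as a rotation vector (axis times angle).
In Python, from rig import ctrl gives the robot as it stands. Calls block until the motion is done:
- ctrl.movep(position, orientation): joint-space move of the TCP to a pose.
- ctrl.move_linear(position, speed=150, frame=None, threshold=None): straight line of the TCP; frame=None keeps the orientation; speed is the mean speed in mm/s. With threshold (N) it stops when the force on the tool has changed by that much, and returns True; else False.
- ctrl.set_joints(angles): joint-space move.
- ctrl.grip(opening, f_grip=None): opening from 0.0 (shut) to 1.0 (fully open); f_grip is the grip in N (None keeps the last); returns when the fingers have stopped.
- ctrl.dwell(seconds).
- ctrl.solve_ik(position, orientation): joint angles nearest the present ones, or None.
- ctrl.observe(): the state.
- ctrl.capture(name): name is "scene" or "top" or "wrist"; returns the picture (400x640x3 uint8, red, green, blue); there is no depth.
- ctrl.camera_params(name): a dict with "fx", "fy", "cx", "cy" (pixels), "world_from_camera" (4x4, takes a point from camera to world coordinates); the wrist camera has in their place "T_tool_cam" (4x4, takes a point from camera to tool coordinates, whose origin is the TCP and whose axes are the tool frame's). Camera axes: x right, y up, looking along -z (the intrinsics and any distortion apply to the point x, -y, -z); pixel columns grow to the right and rows downward; lengths in mm; the calibration is good to about 2 mm. The wrist camera is an equidistant fisheye: a pixel r from the principal point sees the ray r / f radians off the axis. A picture is of the moment at which its call begins: read the wrist's pose just before it. camera_params takes no time and is no camera call.
A pose or a line that the arm cannot do raises ctrl.Unreachable and nothing moves.
- ctrl.job_done(): hands the job in, once; it reports no verdict.
The state is a dict: "time_s": time; "joints": joint angles; "joint_velocities": joint speeds; "joint_torque": joint torques, N m; "position": TCP position; "orientation": TCP orientation; "wrist_force": force on the tool from outside, world axes, zero at the start; "ft_torque": the same for the moment, N m; "gripper_width": opening from 0.0 (shut) to 1.0 (fully open).
Only numpy, scipy, OpenCV 4.12 (cv2) and the standard library are available. Lean on these libraries where they do the work, as an engineer would, in place of code of your own. Each camera call takes 0.05 s, during which the arm holds its last target. There are 200 camera calls.

## Working session

There is one attempt and no reset: what is moved stays moved. The work goes in short steps, each a Python script; the robot and the scene stay as the last script left them, time stands still between calls to the robot, and variables do not carry over. Pictures are saved under pics/ and viewed, about 8 in all and at most 12, crops included, and the job is handed in when it is done.

```bash
ls; mkdir -p pics
python3 - <<'E'
from rig import ctrl
import cv2,numpy as np
np.set_printoptions(precision=4,suppress=True)
for n in("scene","top"):
    im=ctrl.capture(n);cv2.imwrite(f"pics/{n}0.png",im[:,:,::-1])
    print(n,ctrl.camera_params(n))
print(ctrl.camera_params("wrist"),ctrl.grip_point_offset);print(ctrl.observe())
E
```

```text
pics
scene {'fx': 431.9391578129361, 'fy': 431.9391578129361, 'cx': 328.6971209668373, 'cy': 201.254101086862, 'world_from_camera': array([[   0.354 ,   -0.7141,    0.604 , 1392.2756],
       [   0.9351,    0.2598,   -0.241 , -247.0514],
       [   0.0152,    0.6501,    0.7597, 1194.7926],
       [   0.    ,    0.    ,    0.    ,    1.    ]])}
top {'fx': 391.5922283952504, 'fy': 391.5922283952504, 'cx': 310.7746643099727, 'cy': 201.78968619659287, 'world_from_camera': array([[   0.0049,    0.9962,   -0.0875,  441.9622],
       [  -0.9999,    0.0062,    0.0152,  105.6119],
       [   0.0157,    0.0874,    0.996 , 1211.6179],
       [   0.    ,    0.    ,    0.    ,    1.    ]])}
{'fx': 309.70691628693146, 'fy': 309.70691628693146, 'cx': 321.0234219481709, 'cy': 198.64825501592804, 'T_tool_cam': array([[  -0.0005,   -0.964 ,   -0.2658,  -68.392 ],
       [   0.0004,    0.2658,   -0.964 , -142.6037],
       [   1.    ,   -0.0006,    0.0003,   -1.104 ],
       [   0.    ,    0.    ,    0.    ,    1.    ]])} -18.700000000000003
{'time_s': 0.1, 'joints': array([1.1514, 0.2591, 0.0209, 1.3337, 0.    , 1.4182]), 'joint_velocities': array([-0.0011, -0.0015,  0.0015,  0.    , -0.0006,  0.0005]), 'joint_torque': array([  0.0059, -55.6694,  34.5069,   0.0116,  -0.0001,  -0.    ]), 'position': array([144.9111, 530.3205, 230.7284]), 'orientation': array([-1.5618,  0.2098, -0.2092]), 'wrist_force': array([-0.1553, -0.0793,  0.2663]), 'ft_torque': array([-0.0277, -0.0134,  0.0437]), 'gripper_width': 1.0021875367230704}
```

View pics/top0.png

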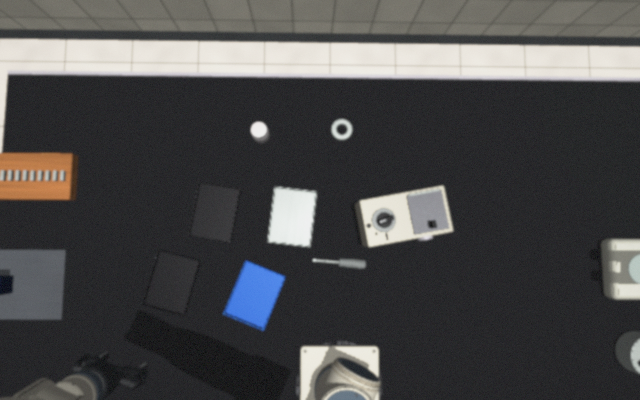

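View pics/scene0.png

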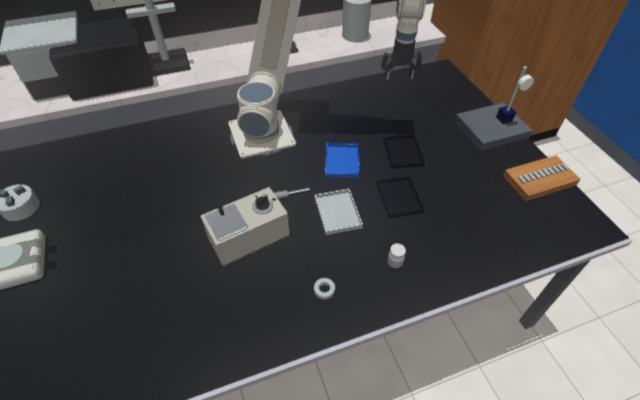

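```bash
cat > h.py <<'E'
from rig import ctrl
import cv2,numpy as np
from scipy.spatial.transform import Rotation as R
np.set_printoptions(precision=3,suppress=True)
def down(psi):
    "tool pointing down, jaws opening along world angle psi"
    c,s=np.cos(psi),np.sin(psi)
    return R.from_matrix(np.array([[s,-c,0],[0,0,-1],[c,s,0]]).T).as_rotvec()
def cam(n,pose=None):
    p=ctrl.camera_params(n)
    if n=="wrist":
        T=np.eye(4);T[:3,:3]=R.from_rotvec(pose[1]).as_matrix();T[:3,3]=pose[0];p["world_from_camera"]=T@p["T_tool_cam"]
    return p
def plane(n,px,z,pose=None):
    "pixels -> world points at height z"
    p=cam(n,pose);out=[]
    for u,v in np.atleast_2d(px):
        d=np.array([(u-p["cx"])/p["fx"],(v-p["cy"])/p["fy"]])
        if n=="wrist":
            r=np.linalg.norm(d);d=d/r*np.tan(r) if r>1e-9 else d
        W=p["world_from_camera"];w=W[:3,:3]@[d[0],-d[1],-1];o=W[:3,3]
        out.append(o+w*(z-o[2])/w[2])
    return np.array(out)
def look(name):
    o=ctrl.observe();pose=(o["position"],o["orientation"])
    im=ctrl.capture("wrist")[:,:,::-1].copy();cv2.imwrite(f"pics/{name}.png",im);np.savez(f"pics/{name}.npz",p=pose[0],r=pose[1])
    return im,pose
def load(name):
    d=np.load(f"pics/{name}.npz");return cv2.imread(f"pics/{name}.png"),(d["p"],d["r"])
E
python3 - <<'E'
from h import *
print("knob,flap",plane("top",[(384,219),(430,210)],[130][0]))
print("lamp corners",plane("top",[(357,200),(445,186),(453,231),(367,247)],125))
print("tray",plane("top",[(274,187),(317,190),(310,247),(268,243)],20), plane("top",[(292,217)],20))
print("drv",plane("top",[(313,261),(366,265)],10), "jar",plane("top",[(260,135)],0),"jar top",plane("top",[(259,129)],70))
for z in(230,300):
  for s in(1,-1):
    print(z,s,ctrl.solve_ik([400,-100,z],down(.15+s*np.pi/2)))
E
```

```text
knob,flap [[ 490.378 -114.053  130.   ]
 [ 516.123 -242.673  130.   ]]
lamp corners [[ 543.238  -40.061  125.   ]
 [ 584.326 -288.136  125.   ]
 [ 458.265 -307.339  125.   ]
 [ 412.94   -67.042  125.   ]]
tray [[591.379 200.181  20.   ]
 [583.021  68.493  20.   ]
 [409.371  89.069  20.   ]
 [420.822 216.063  20.   ]] [[499.831 144.294  20.   ]]
drv [[366.834  79.595  10.   ]
 [355.395 -81.842  10.   ]] jar [[758.395 247.918   0.   ]] jar top [[758.24  242.953  70.   ]]
230 1 [-0.449  0.023 -0.266  1.281  0.    -0.599]
230 -1 [-0.449  0.023 -0.266  1.281  0.     2.542]
300 1 [-0.449  0.008 -0.105  1.458  0.    -0.599]
300 -1 [-0.449  0.008 -0.105  1.458  0.     2.542]
```

Run:
```python
from h import *
ctrl.movep([485,-176,300],down(.165+np.pi/2))
ctrl.dwell(.3)
im,_=look("w1"); o=ctrl.observe();print(o["time_s"],o["position"],o["joints"])
```

```text
3.225 [ 485.056 -175.807  299.985] [-0.51   0.189  0.102  1.484 -0.    -0.676]
```

View pics/w1.png

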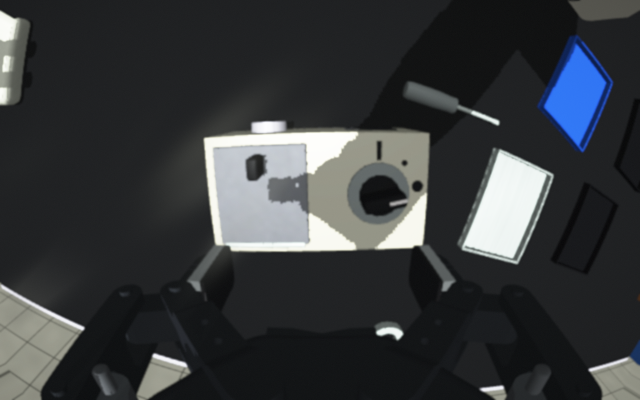

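Run:
```python
from h import *
im,_=load("w1")
cv2.imwrite("pics/w1c.png",cv2.resize(im[115:260,195:440],None,fx=3.2,fy=3.2,interpolation=cv2.INTER_CUBIC))
```

```text
(no output)
```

View pics/w1c.png

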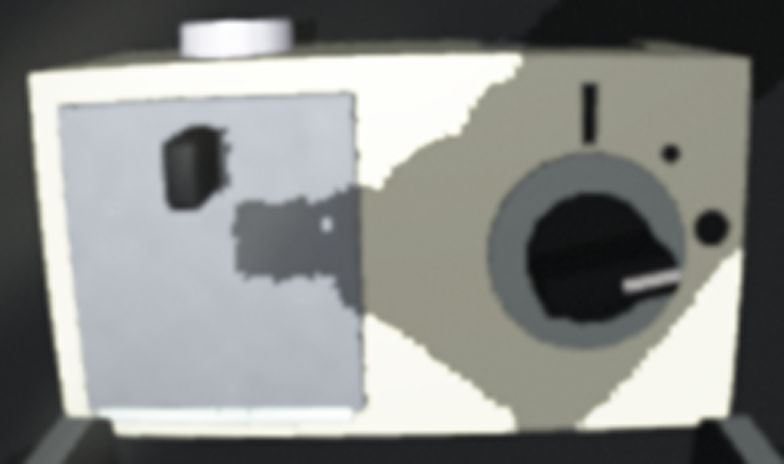

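Run:
```python
from h import *
im,pose=load("w1")
P=lambda pts,z:plane("wrist",np.array(pts)/3.2+[195,115],z,pose)
lc=P([(28,72),(750,60),(732,420)],125)
fl=P([(60,107),(353,94),(365,408),(88,412)],131)
mk=P([(589,83),(590,144),(671,153),(711,228),(587,250)],125.5)
pt=P([(625,287),(680,275)],169)
print("lamp",lc,"\nflap",fl,fl.mean(0),"\nmarks",mk,"\nptr",pt)
for a,b in((lc[0],lc[1]),(fl[0],fl[1]),(fl[3],fl[2]),(lc[2],lc[1]),(fl[3],fl[0]),(fl[2],fl[1])):
    d=b-a;print(np.linalg.norm(d),np.arctan2(d[1],d[0]))
yaw=.165
Rz=lambda t:np.array([[np.cos(t),-np.sin(t)],[np.sin(t),np.cos(t)]])
# Procrustes: local -> world
loc=np.array([(-65,-120),(-65,120),(65,120),(-55,-110),(-55,-10),(55,-10),(55,-110),(0,65)],float)
w=np.vstack([lc,fl,mk[4:]])[:,:2]
lm,wm=loc.mean(0),w.mean(0);H=(loc-lm).T@(w-wm)
yaw=np.arctan2(H[0,1]-H[1,0],H[0,0]+H[1,1]);c=wm-Rz(yaw)@lm
print("yaw",yaw,"c",c,"\nres",(w-(loc@Rz(yaw).T+c))@Rz(yaw))
print("mk local",(mk[:,:2]-c)@Rz(yaw),"ptr local",(pt[:,:2]-c)@Rz(yaw))
```

```text
lamp [[ 457.465 -308.361  125.   ]
 [ 414.214  -71.552  125.   ]
 [ 540.713  -45.626  125.   ]] 
flap [[ 466.824 -293.436  131.   ]
 [ 448.841 -198.449  131.   ]
 [ 553.351 -178.183  131.   ]
 [ 573.001 -275.097  131.   ]] [ 510.504 -236.291  131.   ] 
marks [[ 432.689 -124.326  125.5  ]
 [ 452.252 -120.08   125.5  ]
 [ 450.135  -92.37   125.5  ]
 [ 472.573  -72.572  125.5  ]
 [ 487.412 -113.715  125.5  ]] 
ptr [[ 486.829 -110.215  169.   ]
 [ 480.504  -94.439  169.   ]]
240.72607418464608 1.751445045028416
96.6739233178199 1.7579021979560454
98.88652484966093 1.77084159092661
129.12820771567877 -2.9394426196171675
107.74889724244643 -2.9705664587620477
106.45651769745126 -2.9500546228179134
yaw 0.18676690672260876 c [ 499.435 -177.288] 
res [[-0.578 -1.   ]
 [ 0.895 -0.279]
 [ 0.008  1.708]
 [ 1.39   1.928]
 [ 1.357 -1.398]
 [-2.188 -0.89 ]
 [-0.875  0.232]
 [-0.009 -0.3  ]]
mk local [[-55.751  64.435]
 [-35.74   64.974]
 [-32.675  92.595]
 [ -6.951 107.883]
 [ -0.009  64.7  ]] ptr local [[ 0.068 68.247]
 [-3.217 84.924]]
```

```bash
cat >> h.py <<'E'
YAW,C=0.187,np.array([499.4,-177.3])
def L(x,y,z):
    c,s=np.cos(YAW),np.sin(YAW);return np.array([C[0]+c*x-s*y,C[1]+s*x+c*y,z])
E
python3 - <<'E'
from h import *
k=L(0,65,141.5);q=1.39
psi=lambda q:YAW+np.pi/2-q
for a in np.linspace(q,-.05,5):print(ctrl.solve_ik(k,down(psi(a))))
ctrl.grip(.5,30)
ctrl.movep([k[0],k[1],230],down(psi(q)))
ctrl.move_linear(k,120,threshold=8)
print(ctrl.observe()["position"],k)
ctrl.grip(0,35);o=ctrl.observe();print("w",o["gripper_width"],o["wrist_force"],o["ft_torque"])
for a in np.linspace(q,0,8)[1:]:
    ctrl.movep(k,down(psi(a)))
    o=ctrl.observe();print(round(a,2),o["wrist_force"],o["ft_torque"],o["gripper_width"],o["time_s"])
E
```

```text
[-0.397  0.22  -0.267  1.085  0.     0.806]
[-0.397  0.22  -0.267  1.085  0.     0.446]
[-0.397  0.22  -0.267  1.085  0.     0.086]
[-0.397  0.22  -0.267  1.085  0.    -0.274]
[-0.397  0.22  -0.267  1.085  0.    -0.634]
[ 487.676 -113.604  142.117] [ 487.316 -113.433  141.5  ]
w 0.15674874009150522 [4.588 1.819 2.118] [ 0.472 -0.784  0.019]
1.19 [5.386 2.486 1.826] [ 0.399 -0.849 -0.037] 0.15704309941133573 6.6167
0.99 [5.218 2.727 1.971] [ 0.274 -0.843  0.029] 0.15713594776204998 6.925
0.79 [4.71  1.794 0.899] [ 0.3   -0.87   0.086] 0.1574742910606737 7.2333
0.6 [4.955 1.367 1.718] [ 0.269 -0.93  -0.023] 0.1531426931986178 7.5417
0.4 [5.29  1.444 2.087] [ 0.138 -0.974  0.033] 0.15174361456214305 7.85
0.2 [5.218 1.844 2.441] [ 0.069 -0.904  0.051] 0.1592570563152649 8.1583
0.0 [4.473 0.981 1.981] [ 0.13  -1.057  0.006] 0.15432537148052267 8.4667
```

Run:
```python
from h import *
k=L(0,65,141.5)
ctrl.grip(.5,20);ctrl.move_linear([k[0],k[1],230],200)
p=L(-14,-20,0);ctrl.movep([p[0],p[1],300],down(YAW+np.pi/2));ctrl.dwell(.2)
im,pose=look("w2")
cv2.imwrite("pics/w2c.png",cv2.resize(im[100:270,170:450],None,fx=2.8,fy=2.8,interpolation=cv2.INTER_CUBIC))
```

```text
(no output)
```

View pics/w2c.png

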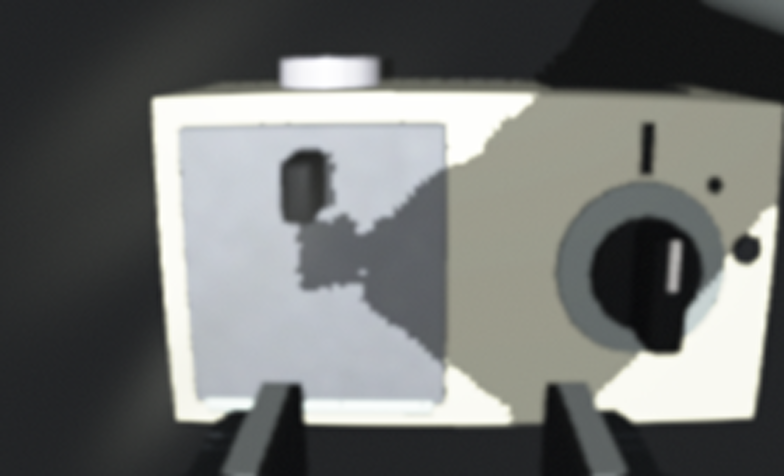

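Run:
```python
from h import *
im,pose=load("w2")
P=lambda pts,z:plane("wrist",np.array(pts)/2.8+[170,100],z,pose)
loc=lambda w:(w[:,:2]-C)@np.array([[np.cos(YAW),-np.sin(YAW)],[np.sin(YAW),np.cos(YAW)]])
a=loc(P([(677,240),(673,293)],169));d=a[0]-a[1];print("ptr",a,"q",np.arctan2(d[1],-d[0]))
print("flap",loc(P([(180,127),(446,125),(446,402),(198,400)],131)))
print("bar",loc(P([(648,124),(647,174)],125.5)),"fin base box",loc(P([(303,222)],131)),"fin top",loc(P([(305,150)],164)))
fz=lambda q:L(55-95*np.cos(.327+q),-60,125.5+95*np.sin(.327+q)-18.7)
for q in(0,.8,1.62):print(fz(q),ctrl.solve_ik(fz(q),down(YAW+np.pi/2)))
```

```text
ptr [[-20.575  65.07 ]
 [ -2.236  65.091]] q -0.0011683177277065377
flap [[ -54.318 -108.487]
 [ -53.742  -11.023]
 [  53.214  -10.126]
 [  53.64  -108.747]]
bar [[-54.971  64.557]
 [-36.05   65.035]] fin base box [[-18.23  -63.338]] fin top [[-48.904 -57.449]]
[ 476.198 -242.755  137.314] [-0.628  0.278 -0.197  1.096  0.    -0.815]
[ 524.517 -233.612  192.597] [-0.565  0.313 -0.     1.258  0.    -0.752]
[ 598.89  -219.54   195.156] [-0.483  0.421  0.173  1.322  0.    -0.67 ]
```

Run:
```python
from h import *
fz=lambda q:L(55-95*np.cos(.327+q),-60,125.5+95*np.sin(.327+q)-18.7)
p=fz(0);o0=down(YAW+np.pi/2)
ctrl.movep(p+[0,0,60],o0);print("stopped",ctrl.move_linear(p,100,threshold=8))
ctrl.grip(0,25);o=ctrl.observe();print("w",o["gripper_width"]*85,o["wrist_force"])
for q in np.linspace(0,1.63,12)[1:]:
    ctrl.move_linear(fz(q),120)
    o=ctrl.observe();print(round(q,2),o["wrist_force"],o["gripper_width"]*85,o["time_s"])
ctrl.grip(.45,20)
ctrl.move_linear(fz(1.63)+[0,0,90],200)
p=L(-30,-60,330);ctrl.movep(p,o0);ctrl.dwell(.2)
im,_=look("w3");cv2.imwrite("pics/w3c.png",cv2.resize(im[60:290,150:470],None,fx=2.5,fy=2.5,interpolation=cv2.INTER_CUBIC))
```

```text
stopped False
w 11.067290622163119 [-0.335 -0.955  6.21 ]
0.15 [-2.697 -1.416  6.175] 11.628696307223025 12.1333
0.3 [-4.876 -2.173  6.185] 11.367021056488428 12.4
0.44 [-4.31  -2.214  6.562] 11.282403150316723 12.6667
0.59 [-2.505 -2.796  7.343] 10.950416401932323 12.9333
0.74 [-2.442 -3.982  5.601] 11.231225856970237 13.2
0.89 [-1.105 -2.833  4.984] 11.10690898787664 13.4667
1.04 [-0.239 -4.441  2.734] 11.447155141826595 13.7333
1.19 [-0.232 -4.94   3.489] 11.027225577588377 14.0
1.33 [ 0.483 -4.49   4.138] 11.321625926428116 14.2667
1.48 [ 1.336 -3.678  4.037] 11.276508899954306 14.5333
1.63 [ 1.688 -4.219  5.812] 11.610541928328306 14.8
```

View pics/w3c.png

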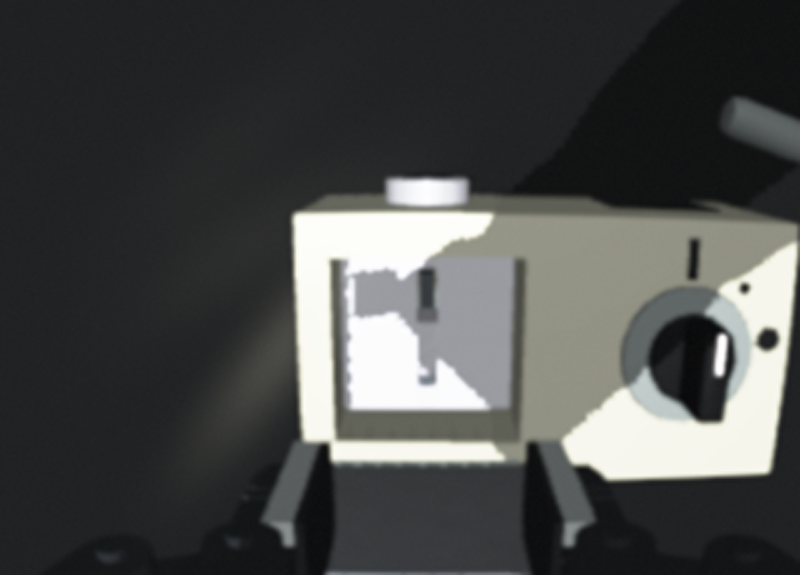

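Run:
```python
from h import *
im,pose=load("w3")
P=lambda pts,z:plane("wrist",np.array(pts)/2.5+[150,60],z,pose)
loc=lambda w:(w[:,:2]-C)@np.array([[np.cos(YAW),-np.sin(YAW)],[np.sin(YAW),np.cos(YAW)]])
print("tab top",loc(P([(418,320),(438,320),(418,378),(437,378)],117)))
print("frame front",loc(P([(428,268)],85)),"well rim",loc(P([(330,258),(525,258),(521,440),(335,440)],125)))
print("flap top edge", loc(P([(327,573),(527,573)],235)))
p=L(0,-60,84.5);print(ctrl.solve_ik(p,down(YAW+np.pi/2)))
```

```text
tab top [[-13.807 -64.62 ]
 [-13.815 -55.21 ]
 [ 14.808 -64.678]
 [ 14.801 -55.552]]
frame front [[-33.236 -59.872]] well rim [[ -44.703 -104.469]
 [ -44.792  -15.916]
 [  43.89   -14.76 ]
 [  43.939 -104.915]]
flap top edge [[ 50.774 -96.188]
 [ 50.745 -24.668]]
[-0.583  0.362 -0.218  0.992  0.    -0.77 ]
```

Run:
```python
from h import *
o0=down(YAW+np.pi/2)
ctrl.grip(.45,20)
p=L(0,-60,84.5)
ctrl.movep(p+[0,0,140],o0);print("stop",ctrl.move_linear(p,130,threshold=8))
o=ctrl.observe();print(o["position"],p,o["wrist_force"])
ctrl.grip(0,50);o=ctrl.observe();print("w",o["gripper_width"]*85,o["wrist_force"])
for z in(15,50,100,200):
    print(ctrl.move_linear(p+[0,0,z],100,threshold=15));o=ctrl.observe();print(z,o["position"][2],o["gripper_width"]*85,o["wrist_force"],o["time_s"])
cv2.imwrite("pics/s2.png",cv2.resize(ctrl.capture("scene")[60:310,150:450,::-1],None,fx=2.4,fy=2.4,interpolation=cv2.INTER_CUBIC))
```

```text
stop False
[ 510.96  -236.554   85.401] [ 510.555 -236.254   84.5  ] [-0.141  0.224 -0.3  ]
w 9.395164613321743 [0.012 0.15  5.327]
False
15 99.66383761574905 9.488703091486427 [-0.766  0.231 -1.523] 19.225
False
50 134.0250920397042 9.488221385353361 [ 0.724 -0.508 -1.836] 19.725
False
100 183.77505235725565 9.268907695215772 [-1.486  0.098 -1.095] 20.375
False
200 283.8160569011785 8.801867380330647 [-0.022 -0.894 -0.744] 21.525
```

View pics/s2.png

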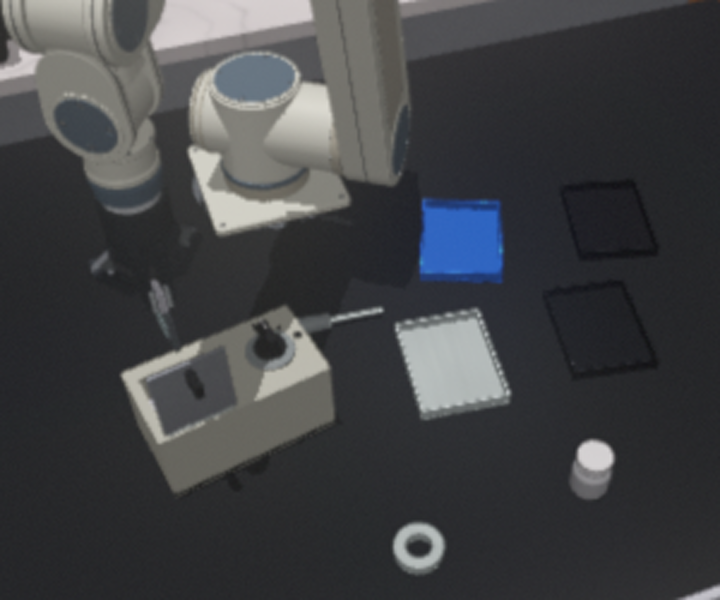

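Run:
```python
from h import *
p=cam("scene");W=np.linalg.inv(p["world_from_camera"])
def proj(X):
    x=W[:3,:3]@X+W[:3,3];return np.array([p["cx"]+p["fx"]*x[0]/-x[2],p["cy"]-p["fy"]*x[1]/-x[2]])
cr=lambda X:(proj(X)-[150,60])*2.4
for q in(0,.5,1.2,1.57,1.63,1.8):
    f=lambda r,y,h:L(55-r*np.cos(q)+h*np.sin(q),y,125.5+r*np.sin(q)+h*np.cos(q))
    print(q,"top edge",cr(f(110,-110,6)),cr(f(110,-10,6)),"hinge",cr(f(0,-110,6)),cr(f(0,-10,6)),"fin tip",cr(f(90,-60,39)))
print(ctrl.observe()["position"],"slide low",cr(L(0,-60,229)))
```

```text
0 top edge [131.019 371.309] [202.088 341.574] hinge [163.067 430.332] [236.518 397.699] fin tip [168.424 350.216]
0.5 top edge [127.361 354.165] [201.092 323.802] hinge [164.05  432.292] [237.532 399.583] fin tip [172.167 346.171]
1.2 top edge [137.314 362.065] [214.71  329.863] hinge [165.322 435.259] [238.724 402.493] fin tip [189.821 370.201]
1.57 top edge [149.028 382.047] [227.714 348.614] hinge [165.755 436.494] [239.067 403.73 ] fin tip [202.643 394.337]
1.63 top edge [151.225 386.155] [230.052 352.521] hinge [165.803 436.654] [239.098 403.893] fin tip [204.771 398.698]
1.8 top edge [157.748 398.836] [236.852 364.647] hinge [165.901 437.038] [239.147 404.288] fin tip [210.706 411.397]
[ 510.357 -236.142  283.765] slide low [170.141 335.245]
```

Run:
```python
from h import *
im=cv2.imread("pics/top0.png")
roi=np.zeros(im.shape[:2],np.uint8);roi[175:260,255:330]=1
m=((im.min(2)>90)&(roi>0)).astype(np.uint8)
c=max(cv2.findContours(m,0,2)[0],key=cv2.contourArea);b=cv2.boxPoints(cv2.minAreaRect(c))
w=plane("top",b,18);t=w.mean(0);print(w,t,[np.linalg.norm(w[i]-w[i-1]) for i in range(4)])
o0=down(YAW+np.pi/2)
ctrl.move_linear([t[0],t[1],284],200)
ctrl.move_linear([t[0],t[1],204.5],80,threshold=15);ctrl.dwell(1)
o=ctrl.observe();print(o["time_s"],o["position"],o["wrist_force"],o["gripper_width"]*85,np.abs(o["joint_velocities"]).max())
a=ctrl.capture("scene")[60:310,150:450,::-1];d=ctrl.capture("top")[80:330,200:500,::-1]
cv2.imwrite("pics/f.png",cv2.resize(np.vstack([a,d]),None,fx=1.2,fy=1.2,interpolation=cv2.INTER_CUBIC))
look("w4")
```

```text
[[422.286 222.501  18.   ]
 [598.122 203.064  18.   ]
 [581.802  65.922  18.   ]
 [406.083  87.161  18.   ]] [502.073 144.662  18.   ] [np.float64(136.30596260905165), np.float64(176.90741106970736), np.float64(138.10927653275647), np.float64(176.99753845753156)]
25.775 [502.062 144.673 204.492] [ 0.363  0.036 -0.81 ] 9.26692071274047 0.0009790015777804166
```

View pics/f.png

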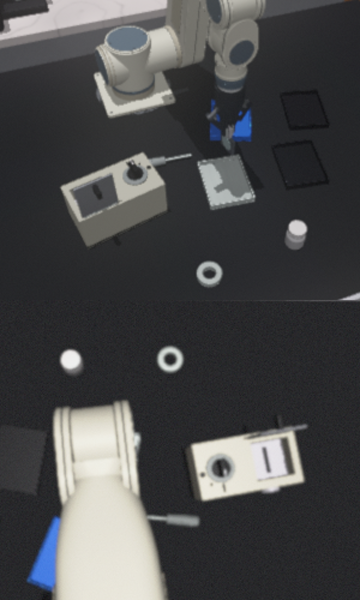

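View pics/w4.png

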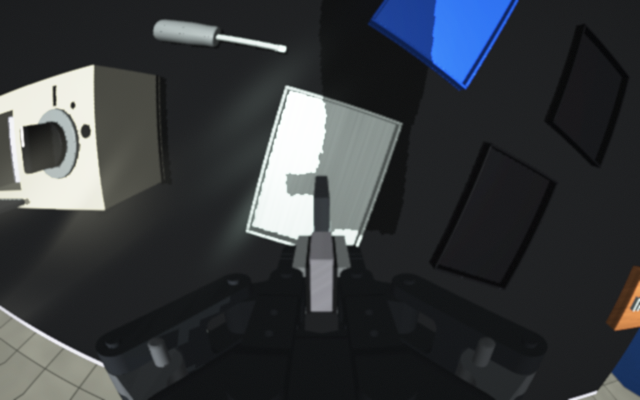

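```bash
python3 -c "
from h import *
ctrl.job_done();o=ctrl.observe();print(o['time_s'],o['position'],o['gripper_width']*85)"
```

```text
the job is handed in; nothing more can be done
the job is handed in; nothing more can be done
```

The job is done and handed in at about 26 s of the 72 s allowed.

- **Knob:** I turned it from the big dot (1.4) to off. The wrist picture taken after release put the pointer at -0.001 rad, lined up with the bar.
- **Flap:** I swung it open and let go. The scene picture matches an angle of about 1.57 rad, slightly less than the 1.63 I commanded. In the last pictures it was still standing upright.
- **Slide:** I drew it out of the slot without a snag. It is held by its tab, with the pads about 9.3 mm apart.
- **Final pose:** The tool is within 0.1 mm of the measured tray centre (502, 145). That centre is good to a few mm, since the tray's fitted outline came out 6–8 mm larger than its stated size. From the grasp height, the slide's lower edge is about 149 mm above the bench. The arm was still and the wrist force was under 1 N.
- **Bystanders:** I saw no change in the ring, jar or screwdriver in the last pictures; I did not measure them.

No checks failed. I judged that the slide is upright only by eye in the last wrist picture. I did not measure any lean across the view or the lower-edge height from an image. A state read after handing in was refused, so these readings are from just before it.

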